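# Draw the shaft out of the print roller and lay it on the rest

## Task

Draw the metal shaft out of the rubber print roller on its stand in at least three pulls, moving your grip back along the shaft each time and letting go completely between pulls, so that it lies still in the roller and the V head; let go the last time when only its last few centimetres are still inside, then take it near its middle. Pull it clear and lay it gently in both V heads of the low rest, with its two ends sticking out about equally, and let go; do not drop it and leave the other things where they are.

Things in the scene. Friction and masses are not known exactly. Their poses are not given: they have to be found in the camera images.
- shaft: straight round bare-metal (aluminium) shaft, 20 mm in diameter, 200 mm long, both ends alike (tapered over their last 6 mm), 0.12 to 0.24 kg. Origin at its centre; x axis along its length (y and z turn as it rolls). At the start it lies loose in the roller's bore, its x axis pointing as the stand's, 45 to 57 mm of it standing out of the mouth; it slides easily
- roller_stand: fixed stand: wooden base board (325x80x18 mm), on it a black rubber roller (level tube, 60 mm outside, bore 25 mm, 165 mm long, rear closed) and a steel V head. Origin at table level below the roller's mouth; z up; x along the bore, pointing OUT of the mouth, the way to pull. Roller: x = -165 to 0 mm, bore axis 100 mm high; a shaft lying in it has its axis 97.5 mm high
- roller_mouth (a point): centre of the roller's open mouth, 100 mm above the table; axes as the stand's. The shaft is clear of the roller once its centre is more than 100 mm out of the mouth. Between the mouth and the stand's V head (0 to 120 mm) only the 18 mm base board and the V head's narrow tongue lie below the shaft: grip it there from above
- stand_v (a point): seat of the stand's V head, 125 mm out of the mouth, 96.5 mm high, on the axis of a shaft lying in it; axes as the stand's. The V is 10 mm thick, 72 mm wide, open at the top, arms up to 109 mm high, 5 mm to spare beside the shaft. A tongue 14 mm wide under the shaft carries it and leads into it from 87 mm out. The shaft slides through, but fingers that hold it cannot pass the V
- shaft_rest: fixed low rest: wooden board 160x70x15 mm with two steel V heads 110 mm apart (at x = -55 and +55 mm, 10 mm thick, 64 mm wide, open at the top, 45 degree flanks, arms up to 89 mm above the table). Origin at table level under the board's centre; z up; x runs through both V heads, along the laid shaft. A shaft lying in both has its axis 75 mm above the table
- rest_seat (a point): the point midway between the rest's two V heads, 75 mm above the table, where the centre of the laid shaft belongs; axes as the rest's
- brush_jar: empty clear glass jar, 71 mm across, 107 mm high, standing at the back; bystander; origin at the centre of its underside, z up
- pigment_jar: jar with a grey lid and reddish content, 67 mm across, 102 mm high, standing at the back; bystander; origin at the centre of its underside, z up
- lino_cutter: small cutter with a rounded wooden grip, 96x30x27 mm, lying between the stand and the rest; bystander; origin at the centre of its underside, x along its length
Not all that is in view belongs to the job. Leave any turquoise look-alike of the shaft_rest alone.

How it is judged:
By the outcome, as a careful person would: the job done as asked, in the order asked, and still so for the second after the job is handed in, with the robot touching nothing.
It also fails if it takes over 54 s, if anything falls off the work surface, if the arm or the gripper's body presses on something with over 40 N, if the wrist force passes 120 N, or if a joint passes its speed limit or range.

## Robot

A 7-joint arm with a two-finger parallel gripper is mounted at the origin on the work surface; the furniture and walls round the work are solid. World frame = base frame: x ahead of the robot, y to its left, z up, the work surface at z = 0. Lengths are in m, angles in rad, forces in N, time in s.
With the tool pointing down it reaches from about 0.4 to 0.875 m from the base axis. Payload 4.4 kg.
Tool frame: the origin (TCP) lies at the very end of the fingers, on their centre line; the grasp point (between the pads) lies behind it (manip.pinch_z is the z of the grasp point in the tool frame, in m); z points along the fingers, x is the direction in which the jaws open and shut, and the axes are right-handed (so a half turn about z gives the same grasp; the last joint's range is limited). The gripper opens to 85 mm and grips with 20 to 120 N. Pads are 22 mm wide; open, the fingers measure 114 mm over their backs; the gripper's body (76 mm by 85 mm) begins 54 mm behind the grasp point. The pads swing forward as they close: fully open they stand 13 mm farther back than shut.
Start: joints at [-1.327, 0.628, 0.038, 1.517, -0.027, 0.996, -0.02], TCP at [0.198, 0.619, 0.231] pointing down, gripper open.
Joint ranges: [-3.06, 3.06], [-0.37, 2.12], [-1.25, 1.32], [0.18, 2.47], [-1.1, 4.24], [0.23, 1.98], [-2.94, 2.94]. Speed limits (rad/s): [2.57, 2.57, 3.14, 3.14, 3.14, 3.14, 3.14].

## Interface

Orientations are given as a unit quaternion [w, x, y, z].
In Python, from workcell import manip gives the robot as it stands.
- The arm moves only by the tool send_rows, never from a script. Its arguments are lists of equal length, an entry for each row: "xyz": the shift along the world's x, y, z in m, a list of three; "spin": the turn about the world's z in rad; "fingers": the finger opening in m, from 0 to 0.0854. In form: {"xyz": [[tx, ty, tz], ...], "spin": [spin, ...], "fingers": [fingers, ...]}. A call has 1 to 12 rows; each row shifts and turns the pose as measured when the row begins; what a row does not reach is not made up. A row lasts 1/10 s, in which the tool goes at most 50 mm and 8.59 degrees, less where a joint would pass 70% of its speed; a pose out of reach is approached as far as the arm can. A call is refused whole if a number of a shift passes 0.05 or a number of a turn 0.15, either way. A call with a gripper value outside its range is refused whole. The fingers move at their own pace and stop on an object; "squeeze" is the grip in N (left out, the last holds). Time passes only in rows, so rows that do not move let the fingers close. It gives the time, the measured TCP pose, the force and the opening at its end, in the units of the state.
- manip.get_state(): the state, without advancing time (a new reading comes with each control period).
- manip.get_image(name): name is "scene" or "top" or "wrist"; returns the picture (400x640x3 uint8, blue, green, red); there is no depth.
- manip.camera_info(name): a dict with "fx", "fy", "cx", "cy" (pixels), "k1" (the pictures are not rectified: a ray, as slopes to the right and down, at radius r is drawn at 1 + k1 r^2 times it, then the intrinsics apply), "rvec" (rotation vector, rad) and "tvec" (3), from world to camera coordinates, as OpenCV has them; the wrist camera has in their place "hand_eye" (4x4, takes a point from camera to tool coordinates, whose origin is the TCP and whose axes are the tool frame's). Camera axes: x right, y down, z forward; pixel columns grow to the right and rows downward; lengths in m; the calibration is good to about 2 mm. A picture is of the moment at which its call begins: read the wrist's pose just before it. camera_info takes no time and is no camera call.
- manip.job_done(): hands the job in, once; it reports no verdict.
The state is a dict: "clock": time; "joint_positions": joint angles; "joint_velocities": joint speeds; "joint_torque": joint torques, N m; "tcp_pos": TCP position; "eef_rot": TCP orientation; "contact_force": force on the tool from outside, world axes, zero at the start; "ft_torque": the same for the moment, N m; "opening": finger opening in m.
Only numpy, scipy, OpenCV 4.12 (cv2) and the standard library are available. Lean on these libraries where they do the work, as an engineer would, in place of code of your own. Each camera call takes 0.05 s, during which the arm holds its last target. There are 200 camera calls.

## Working session

There is one attempt and no reset: what is moved stays moved. The work goes in short steps, Python scripts to look and compute and a tool call to move; the robot and the scene stay as the last step left them, time stands still between calls to the robot, and variables do not carry over. Pictures are saved under pics/ and viewed, about 8 in all and at most 12, crops included, and the job is handed in when it is done.

Besides the shell and the picture viewer there is one more tool, called after "Call:" by a JSON object that holds its "op" and its "data", one argument or row to a line. send_rows: Moves the arm, as the interface text tells. Its arguments: {"type":"object","properties":{"xyz":{"type":"array"},"spin":{"type":"array"},"fingers":{"type":"array"},"squeeze":{"type":"number"}},"required":["xyz","spin","fingers"]}

```bash
mkdir -p pics; ls; python3 - <<'E'
from workcell import manip
import cv2,numpy as np
s=manip.get_state();print({k:np.round(v,3).tolist() for k,v in s.items()},manip.pinch_z)
for n in("scene","top","wrist"):
    print(n,manip.camera_info(n))
a=manip.get_image("scene");b=manip.get_image("top")
cv2.imwrite("pics/scene0.png",a);cv2.imwrite("pics/top0.png",b)
E
```

```text
pics
{'clock': 0.0, 'joint_positions': [-1.327, 0.629, 0.038, 1.518, -0.027, 0.996, -0.02], 'joint_velocities': [-0.0, -0.0, 0.001, -0.002, 0.001, -0.0, 0.001], 'joint_torque': [-0.0, -56.339, 1.226, -19.345, 0.011, 0.01, -0.0], 'tcp_pos': [0.198, 0.618, 0.23], 'eef_rot': [0.001, 0.808, 0.59, -0.001], 'contact_force': [-0.192, -0.213, 0.311], 'ft_torque': [-0.023, 0.048, -0.036], 'opening': 0.085} -0.0187
scene {'fx': 450.9503311538518, 'fy': 450.9503311538518, 'cx': 317.53914306857314, 'cy': 199.15873338012213, 'k1': -0.07243158994003344, 'rvec': array([ 2.0908655 , -0.69590841,  0.37602057]), 'tvec': array([-0.36144218,  0.34960854,  0.73154256])}
top {'fx': 433.71280591341065, 'fy': 433.71280591341065, 'cx': 313.6780772802121, 'cy': 193.11424327506083, 'k1': -0.10075940135789282, 'rvec': array([ 2.17795143, -2.18050676,  0.08228207]), 'tvec': array([0.18600719, 0.57532294, 1.35134992])}
wrist {'fx': 358.36744903968565, 'fy': 358.36744903968565, 'cx': 326.06048150155544, 'cy': 197.23302432273888, 'k1': -0.03650073366363486, 'hand_eye': array([[ 9.99999827e-01, -2.66582795e-04,  5.24797130e-04,
         3.56331585e-04],
       [ 1.13622407e-04,  9.62219646e-01,  2.72274385e-01,
        -6.92583633e-02],
       [-5.77553775e-04, -2.72274278e-01,  9.62219509e-01,
        -1.43326510e-01],
       [ 0.00000000e+00,  0.00000000e+00,  0.00000000e+00,
         1.00000000e+00]])}
```

View pics/scene0.png

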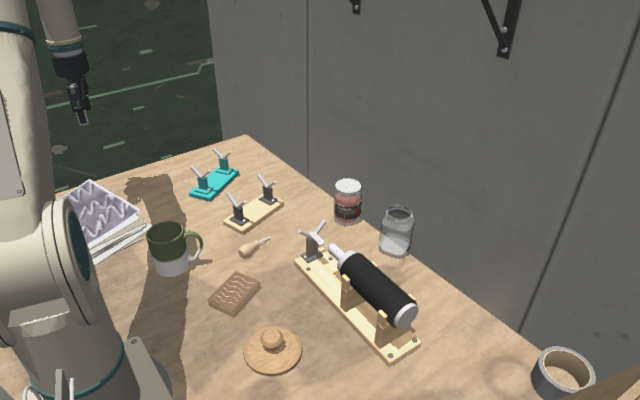

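View pics/top0.png

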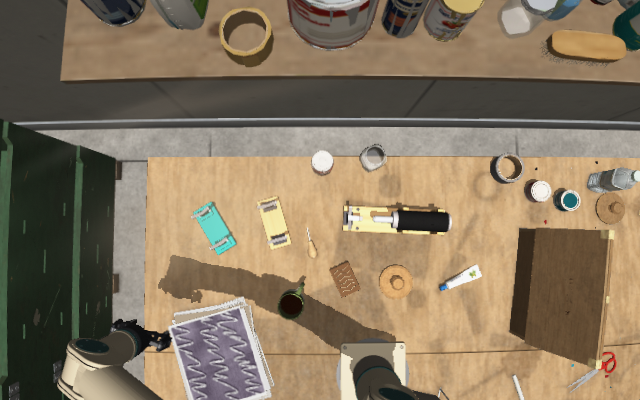

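The scene shows the stand at about (355,300) px with its mouth toward the V head at (315,240), the wooden rest at (253,205) and the turquoise decoy at (215,180). In the top view the stand spans (343–453, 205–235), the rest is at (274,222) and the cutter at (311,243).

```bash
cat > h.py <<'E'
import cv2,numpy as np
from workcell import manip
from scipy.spatial.transform import Rotation as R
def cam(n,s=None):
    c=manip.camera_info(n);K=np.array([[c['fx'],0,c['cx']],[0,c['fy'],c['cy']],[0,0,1.]])
    if n=="wrist":
        q=s['eef_rot'];T=np.eye(4);T[:3,:3]=R.from_quat([q[1],q[2],q[3],q[0]]).as_matrix();T[:3,3]=s['tcp_pos']
        M=np.linalg.inv(T@c['hand_eye']);return K,c['k1'],M[:3,:3],M[:3,3]
    return K,c['k1'],cv2.Rodrigues(c['rvec'])[0],c['tvec']
def proj(C,P):
    K,k,Rm,t=C
    return cv2.projectPoints(np.atleast_2d(np.array(P,float)),cv2.Rodrigues(Rm)[0],t.reshape(3,1),K,np.array([k,0,0,0]))[0][:,0]
def ray(C,px):
    K,k,Rm,t=C
    d=cv2.undistortPoints(np.array(px,float).reshape(-1,1,2),K,np.array([k,0,0,0]))[:,0]
    d=np.c_[d,np.ones(len(d))]@Rm
    return -Rm.T@t,d
def at(C,px,z):
    o,d=ray(C,px);return o+d*((z-o[2])/d[:,2])[:,None]
E
python3 - <<'E'
from h import *
im=cv2.imread("pics/top0.png")
a=cv2.resize(im[185:255,240:460],None,fx=3.6,fy=3.6,interpolation=cv2.INTER_CUBIC)
cv2.imwrite("pics/topc.png",a)
C=cam("top")
print(at(C,[[448,222],[398,221],[350,217]],.1).round(3).tolist())
print(at(C,[[260,199],[277,195],[291,243],[272,248]],.015).round(3).tolist())
print(at(C,[[311,243]],.02).round(3).tolist())
print(at(C,[[322,161],[374,157]],.1).round(3).tolist())
E
```

```text
[[0.482, -0.218, 0.1], [0.486, -0.067, 0.1], [0.498, 0.077, 0.1]]
[[0.558, 0.357, 0.015], [0.57, 0.302, 0.015], [0.418, 0.257, 0.015], [0.402, 0.317, 0.015]]
[[0.418, 0.194, 0.02]]
[[0.666, 0.16, 0.1], [0.679, 0.003, 0.1]]
```

View pics/topc.png

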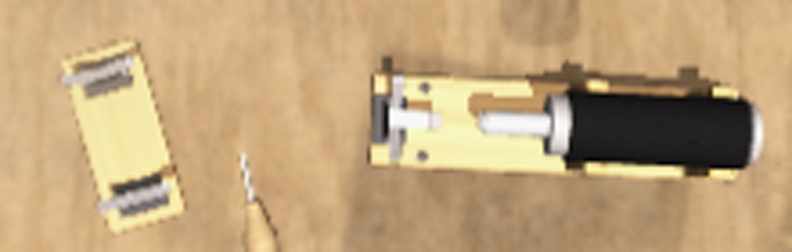

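The crop shows the roller mouth at about (549,123), the shaft tip at (480,122), the V head at (397,119), and the rest's V heads at (97,75) and (135,193). I'll move over the stand for a wrist look.

Call:
{"op": "send_rows", "data": {
  "xyz": [
    [0.021,-0.043,0.004],
    [0.021,-0.043,0.004],
    [0.021,-0.043,0.004],
    [0.021,-0.043,0.004],
    [0.021,-0.043,0.004],
    [0.021,-0.043,0.004],
    [0.021,-0.043,0.0],
    [0.021,-0.043,0.0],
    [0.021,-0.043,0.0],
    [0.021,-0.043,0.0],
    [0.021,-0.043,0.0],
    [0.021,-0.043,0.0]
  ],
  "spin": [-0.11,-0.11,-0.11,-0.11,-0.11,-0.11,-0.11,-0.11,-0.11,-0.11,-0.11,-0.11],
  "fingers": [0.0854,0.0854,0.0854,0.0854,0.0854,0.0854,0.0854,0.0854,0.0854,0.0854,0.0854,0.0854]
}}

```text
clock: 1.3
tcp_pos: [0.448, 0.0878, 0.2517]
eef_rot: [-0.003, 0.999, -0.048, -0.001]
contact_force: [0.9, 0.9, 0.8]
opening: 0.0857
```

Call:
{"op": "send_rows", "data": {
  "xyz": [
    [0.022,-0.035,0.0],
    [0.02,-0.03,0.0],
    [0.0,0.0,0.0],
    [0.0,0.0,0.0]
  ],
  "spin": [0.02,0.02,0,0],
  "fingers": [0.0854,0.0854,0.0854,0.0854]
}}

```text
clock: 1.7
tcp_pos: [0.4925, 0.0118, 0.2514]
eef_rot: [-0.001, 0.999, -0.035, -0.001]
contact_force: [-0.6, 0.7, 0.5]
opening: 0.0851
```

```bash
python3 - <<'E'
from h import *
import pickle
s=manip.get_state();im=manip.get_image("wrist");cv2.imwrite("pics/w1.png",im);pickle.dump(s,open("w1.pkl","wb"))
print(s['tcp_pos'],s['eef_rot'],s['clock'])
E
```

```text
[0.49252312 0.01175522 0.25135506] [-1.06660897e-03  9.99372758e-01 -3.53906111e-02 -6.75806873e-04] 1.7
```

View pics/w1.png

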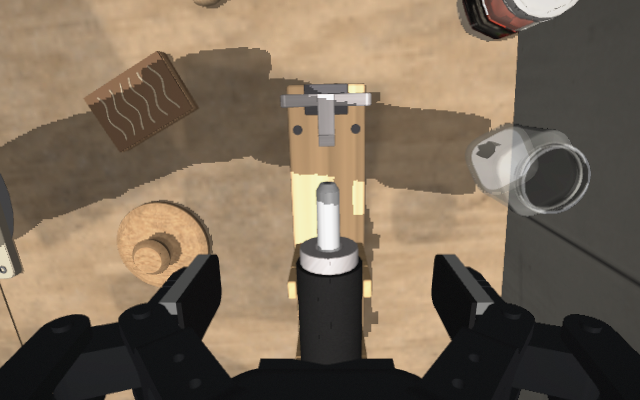

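The wrist picture shows the shaft tip at (327,182), its exit at (328,250), the mouth's top rim at (329,263), the tongue's near end at (326,146) and the V plate at (326,100).

```bash
python3 - <<'E'
from h import *
import pickle
s=pickle.load(open("w1.pkl","rb"));C=cam("wrist",s)
for n,p,z in [("rim top",(329,263),.13),("rim bot",(328,237),.07),("tip",(327,182),.1),("tipL",(317,195),.0975),("tipR",(338,195),.0975),("exL",(317,245),.0975),("exR",(341,245),.0975),("tongL",(318,145),.0865),("tongR",(335,145),.0865),("Vl",(282,100),.109),("Vr",(371,99),.109),("boardL",(289,88),.018),("boardR",(365,86),.018),("cornL",(293,240),.018)]:
    print(n,at(C,[p],z)[0].round(4))
T=cam("top")
# 2nd estimate, top cam
for n,c,z in [("tip",(480,122),.1),("V",(397,119),.1),("mouth",(549,123),.12),("rear",(762,132),.1),
  ("rV1",(97,75),.08),("rV2",(135,193),.08)]:
    print(n,at(T,[(240+(c[0]+.5)/3.6-.5,185+(c[1]+.5)/3.6-.5)],z)[0].round(4))
E
```

```text
rim top [ 0.4903 -0.0486  0.13  ]
rim bot [ 0.4896 -0.0502  0.07  ]
tip [0.493  0.0116 0.1   ]
tipL [4.835e-01 2.000e-04 9.750e-02]
tipR [ 0.5016 -0.0011  0.0975]
exL [ 0.4799 -0.0461  0.0975]
exR [ 0.5014 -0.0476  0.0975]
tongL [0.4873 0.0416 0.0865]
tongR [0.5019 0.0405 0.0865]
Vl [0.463 0.081 0.109]
Vr [0.5316 0.0769 0.109 ]
boardL [0.4603 0.0923 0.018 ]
boardR [0.5369 0.0888 0.018 ]
cornL [ 0.4486 -0.072   0.018 ]
tip [0.4932 0.0083 0.1   ]
V [0.4958 0.0771 0.1   ]
mouth [ 0.4918 -0.0456  0.12  ]
rear [ 0.4839 -0.2284  0.1   ]
rV1 [0.5336 0.3281 0.08  ]
rV2 [0.4345 0.2956 0.08  ]
```

Call:
{"op": "send_rows", "data": {
  "xyz": [
    [0,-0.02,-0.03],
    [0,-0.02,-0.03],
    [0,0,-0.04],
    [0,0,-0.03],
    [0,0,0]
  ],
  "spin": [0.016,0,0,0,0],
  "fingers": [0.05,0.05,0.05,0.05,0.05]
}}

```text
clock: 2.25
tcp_pos: [0.4918, -0.0207, 0.1188]
eef_rot: [-0.003, 1.0, -0.02, 0.001]
contact_force: [0.2, -0.8, 0.1]
opening: 0.0499
```

Call:
{"op": "send_rows", "data": {
  "xyz": [
    [0,-0.008,-0.02],
    [0,0,-0.02],
    [0,0,0]
  ],
  "spin": [-0.014,0,0],
  "fingers": [0.05,0.05,0.05]
}}

```text
clock: 2.55
tcp_pos: [0.4927, -0.0245, 0.0806]
eef_rot: [-0.004, 1.0, -0.024, 0.002]
contact_force: [-1.2, -0.2, 1.1]
opening: 0.0499
```

```bash
python3 - <<'E'
from h import *
import pickle
s=manip.get_state();im=manip.get_image("wrist");cv2.imwrite("pics/w2.png",im);pickle.dump(s,open("w2.pkl","wb"))
print(s['tcp_pos'],s['eef_rot'],s['clock'])
E
```

```text
[ 0.49273267 -0.02445393  0.08055341] [-0.00422757  0.99969707 -0.02415212  0.00213928] 2.55
```

View pics/w2.png

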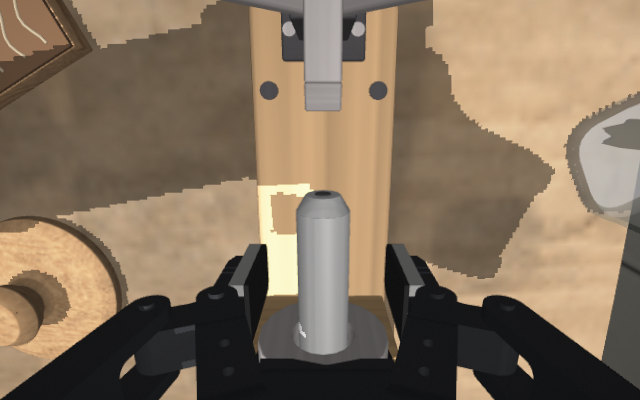

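The shaft (x≈297–350 px, tip at (323,191)) stands between the pads (268 and 386), about 1 mm left of centre; the mouth is below at y≈350.

Call:
{"op": "send_rows", "data": {
  "xyz": [
    [-0.001,0,-0.001],
    [0,0,0],
    [0,0,0],
    [0,0,0],
    [0,0,0]
  ],
  "spin": [-0.005,0,0,0,0],
  "fingers": [0.05,0.0,0.0,0.0,0.0],
  "squeeze": 40
}}

```text
clock: 3.1
tcp_pos: [0.4934, -0.0228, 0.0853]
eef_rot: [-0.005, 1.0, -0.026, 0.005]
contact_force: [-0.6, -0.6, -1.5]
opening: 0.0188
```

```bash
python3 - <<'E'
from h import *
import pickle
s=pickle.load(open("w2.pkl","rb"));C=cam("wrist",s)
for p,z in [((323,191),.1045),((298,215),.0975),((350,215),.0975),((304,109),.0865),((342,109),.0865),((323,365),.13)]: print(at(C,[p],z)[0].round(4))
print(manip.get_state()['opening'])
E
```

```text
[0.4933 0.0132 0.1045]
[0.4834 0.0027 0.0975]
[0.5027 0.0017 0.0975]
[0.4875 0.0407 0.0865]
[0.5017 0.04   0.0865]
[ 0.4908 -0.037   0.13  ]
0.018796670841550515
```

Call:
{"op": "send_rows", "data": {
  "xyz": [
    [0,0,-0.003],
    [-0.0005,0.005,-0.001],
    [0.0005,0.01,0]
  ],
  "spin": [0,0,0],
  "fingers": [0.0,0.0,0.0]
}}

```text
clock: 3.4
tcp_pos: [0.494, -0.0142, 0.0837]
eef_rot: [-0.002, 1.0, -0.029, 0.007]
contact_force: [-2.4, -2.6, 1.1]
opening: 0.0185
```

Call:
{"op": "send_rows", "data": {
  "xyz": [
    [0.0,0.015,-0.001],
    [0.0,0.015,-0.001],
    [0.0,0.015,-0.001],
    [0.0005,0.01,0]
  ],
  "spin": [0,0,0,0],
  "fingers": [0.0,0.0,0.0,0.0]
}}

```text
clock: 3.8
tcp_pos: [0.4982, 0.0257, 0.0835]
eef_rot: [0.007, 0.999, -0.037, 0.013]
contact_force: [-2.0, -2.4, 2.7]
opening: 0.0186
```

```bash
python3 - <<'E'
from h import *
import pickle
s=manip.get_state();im=manip.get_image("wrist");pickle.dump(s,open("w3.pkl","wb"))
im2=manip.get_image("scene");b=cv2.resize(im2[190:330,270:440],None,fx=3,fy=3,interpolation=cv2.INTER_CUBIC)
o=np.zeros((420,640+510-350,3),np.uint8);o[:400,:290]=im[:,180:470];o[:420,290:]=b[:,:510]
cv2.imwrite("pics/w3.png",o)
print(s['tcp_pos'],s['eef_rot'],s['clock'])
E
```

```text
[0.49823807 0.02573082 0.08349872] [ 0.00686707  0.99921219 -0.03673579  0.01335374] 3.8
```

View pics/w3.png

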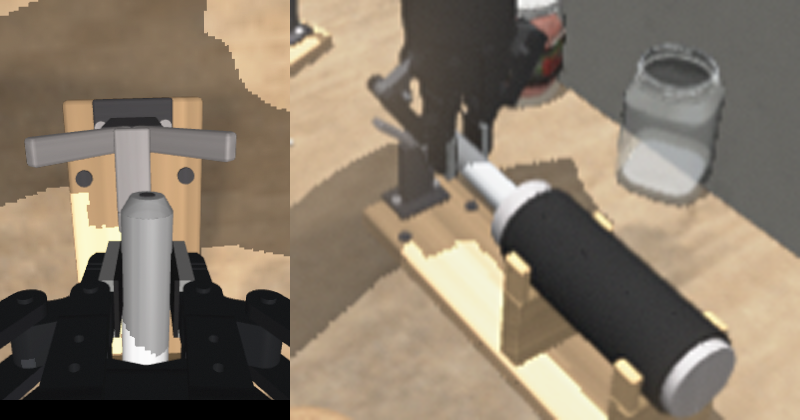

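The left half shows the shaft tip at (147,195), about 3–4 mm right of the tongue's line (132), with the V beyond; the right half shows the jaws holding it and the roller undisturbed. I'll correct sideways and yaw before entering the V.

Call:
{"op": "send_rows", "data": {
  "xyz": [
    [-0.003,0,-0.001],
    [-0.003,0,-0.001],
    [0,0,0]
  ],
  "spin": [0.015,0.01,0],
  "fingers": [0.0,0.0,0.0]
}}

```text
clock: 4.2
tcp_pos: [0.4976, 0.0311, 0.0839]
eef_rot: [0.003, 1.0, -0.024, 0.018]
contact_force: [-3.6, -0.5, -0.2]
opening: 0.0187
```

```bash
python3 - <<'E'
from h import *
s=manip.get_state()
for k in s: print(k,np.round(s[k],4).tolist())
E
```

```text
clock 4.2
joint_positions [-0.3324, 0.6642, 0.306, 2.1005, -0.4655, 0.4023, 0.2891]
joint_velocities [0.0014, -0.0027, 0.002, -0.0057, -0.0027, 0.0035, -0.0095]
joint_torque [-0.1314, -47.3217, 4.6138, -11.1577, 0.054, -1.2343, 0.2201]
tcp_pos [0.4976, 0.0311, 0.0839]
eef_rot [0.0029, 0.9995, -0.0243, 0.0184]
contact_force [-3.606, -0.4835, -0.2071]
ft_torque [0.1041, 0.6269, -0.1957]
opening 0.0187
```

Call:
{"op": "send_rows", "data": {
  "xyz": [
    [-0.008,0,-0.004]
  ],
  "spin": [0],
  "fingers": [0.0]
}}

```text
clock: 4.3
tcp_pos: [0.4975, 0.0311, 0.0831]
eef_rot: [0.003, 0.999, -0.025, 0.026]
contact_force: [6.6, 3.5, 47.5]
opening: 0.0182
```

```bash
python3 - <<'E'
from h import *
for i in range(3):
    s=manip.get_state()
    print(s['clock'],[np.round(s[k],4).tolist() for k in ('tcp_pos','eef_rot','contact_force','ft_torque')])
    im=manip.get_image("wrist")
cv2.imwrite("pics/w4.png",im[:,150:500])
E
```

```text
4.3 [[0.4975, 0.0311, 0.0831], [0.0027, 0.9993, -0.025, 0.0265], [6.5625, 3.4779, 47.521], [0.782, -2.241, -0.126]]
4.35 [[0.4976, 0.0311, 0.0834], [0.0026, 0.9993, -0.0251, 0.0273], [5.8725, 1.4041, 22.2938], [0.3251, -1.3923, -0.2039]]
4.4 [[0.4976, 0.0311, 0.0834], [0.0025, 0.9993, -0.025, 0.0269], [3.842, 2.1958, 21.6679], [0.3722, -1.2272, -0.2176]]
```

View pics/w4.png

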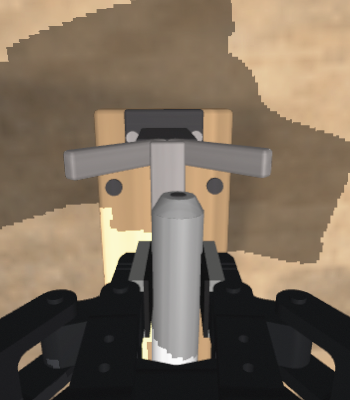

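The crop shows the tip at (178,195), about 3 mm right of the tongue line (168). The force shows the shaft was pressed down, so friction blocked the sideways step. I'll ease up, then shift.

Call:
{"op": "send_rows", "data": {
  "xyz": [
    [0,0,0.003],
    [-0.003,0,0.001]
  ],
  "spin": [0,0],
  "fingers": [0.0,0.0]
}}

```text
clock: 4.65
tcp_pos: [0.4969, 0.0313, 0.0884]
eef_rot: [0.002, 0.999, -0.025, 0.029]
contact_force: [-0.3, 0.1, -3.5]
opening: 0.0186
```

Call:
{"op": "send_rows", "data": {
  "xyz": [
    [-0.004,0,-0.001],
    [0,0,0]
  ],
  "spin": [0,0],
  "fingers": [0.0,0.0]
}}

```text
clock: 4.85
tcp_pos: [0.4926, 0.0313, 0.0869]
eef_rot: [0.003, 0.999, -0.024, 0.029]
contact_force: [1.4, -1.0, -1.8]
opening: 0.0187
```

Call:
{"op": "send_rows", "data": {
  "xyz": [
    [0.002,0.008,0],
    [0.0005,0.008,0],
    [0.0005,0.006,0],
    [0,0,0]
  ],
  "spin": [0,0,0,0],
  "fingers": [0.0,0.0,0.0,0.0]
}}

```text
clock: 5.25
tcp_pos: [0.4945, 0.0556, 0.0854]
eef_rot: [0.003, 0.999, -0.024, 0.028]
contact_force: [0.4, -0.0, -2.0]
opening: 0.0188
```

```bash
python3 - <<'E'
from h import *
import pickle
s=manip.get_state()
im=manip.get_image("wrist");pickle.dump(s,open("w5.pkl","wb"))
cv2.imwrite("pics/w5.png",im[:,150:500])
E
```

```text
(no output)
```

View pics/w5.png

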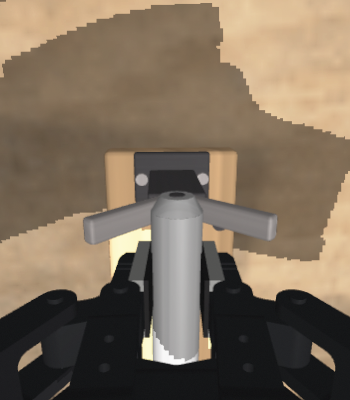

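The shaft tip at (177,197) has passed through the V (arms from 85 to 275, centre 180). I'll set it down and let go.

Call:
{"op": "send_rows", "data": {
  "xyz": [
    [0,0,-0.001],
    [0,0,0],
    [0,0,0],
    [0,0,0]
  ],
  "spin": [0,0,0,0],
  "fingers": [0.0,0.05,0.05,0.05]
}}

```text
clock: 5.7
tcp_pos: [0.4945, 0.0543, 0.0846]
eef_rot: [0.003, 0.999, -0.025, 0.028]
contact_force: [0.3, 0.8, 0.1]
opening: 0.0499
```

Call:
{"op": "send_rows", "data": {
  "xyz": [
    [-0.001,-0.015,-0.001],
    [-0.001,-0.015,-0.001],
    [0,0,0],
    [0,0,0],
    [0,0,0],
    [0,0,0]
  ],
  "spin": [0,0,0,0,0,0],
  "fingers": [0.05,0.05,0.05,0.0,0.0,0.0],
  "squeeze": 35
}}

```text
clock: 6.3
tcp_pos: [0.4931, 0.0244, 0.0833]
eef_rot: [0.003, 0.999, -0.025, 0.029]
contact_force: [0.2, -2.4, 1.7]
opening: 0.0189
```

Call:
{"op": "send_rows", "data": {
  "xyz": [
    [0,0,0.001],
    [0.0005,0.008,0.0005],
    [0.0005,0.009,0],
    [0,0.001,0],
    [0,0,0]
  ],
  "spin": [0,0,0,0,0],
  "fingers": [0.0,0.0,0.0,0.0,0.0]
}}

```text
clock: 6.8
tcp_pos: [0.4934, 0.047, 0.0843]
eef_rot: [0.002, 0.999, -0.023, 0.028]
contact_force: [-0.1, -0.1, -1.9]
opening: 0.0185
```

Call:
{"op": "send_rows", "data": {
  "xyz": [
    [0,0,-0.001],
    [0,0,0],
    [0,0,0],
    [0,0,0]
  ],
  "spin": [0,0,0,0],
  "fingers": [0.0,0.05,0.05,0.05]
}}

```text
clock: 7.2
tcp_pos: [0.4938, 0.0468, 0.0834]
eef_rot: [0.002, 0.999, -0.023, 0.028]
contact_force: [0.0, -0.3, 0.3]
opening: 0.0501
```

```bash
python3 - <<'E'
from h import *
import pickle
s=manip.get_state()
im=manip.get_image("wrist");pickle.dump(s,open("w6.pkl","wb"))
cv2.imwrite("pics/w6f.png",im);C=cam("wrist",s)
im2=manip.get_image("scene");b=cv2.resize(im2[190:330,270:440],None,fx=3,fy=3,interpolation=cv2.INTER_CUBIC)
o=np.zeros((420,800,3),np.uint8);o[:400,:290]=im[:,180:470];o[:420,290:]=b[:,:510]
cv2.imwrite("pics/w6.png",o)
print(s['tcp_pos'],s['clock'])
ys=np.arange(0.07,0.15,.005)
print([(round(float(y),3),proj(C,[[.4903+.055*(y+.046),y,.101]])[0].round().tolist()) for y in ys])
E
```

```text
[0.49376669 0.04679023 0.08340344] 7.2
[(0.07, [334.0, 225.0]), (0.075, [334.0, 212.0]), (0.08, [334.0, 199.0]), (0.085, [335.0, 186.0]), (0.09, [335.0, 172.0]), (0.095, [335.0, 158.0]), (0.1, [335.0, 144.0]), (0.105, [335.0, 130.0]), (0.11, [336.0, 115.0]), (0.115, [336.0, 100.0]), (0.12, [336.0, 84.0]), (0.125, [336.0, 69.0]), (0.13, [337.0, 53.0]), (0.135, [337.0, 36.0]), (0.14, [337.0, 20.0]), (0.145, [337.0, 3.0])]
```

View pics/w6.png

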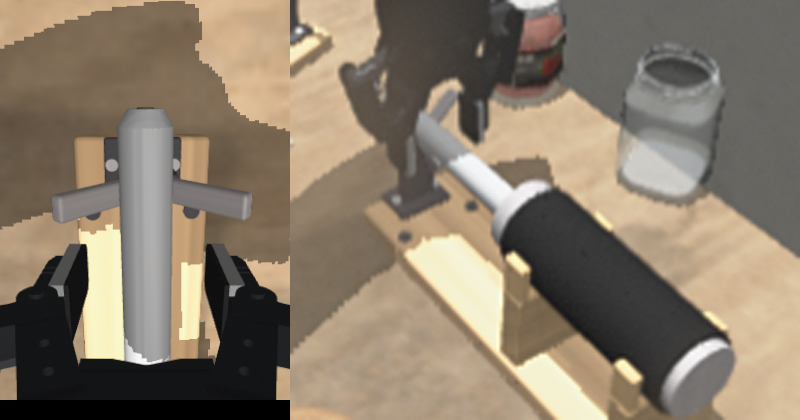

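The left half shows the shaft free in the V (arms 53–250) with its tip at (145,108), about 158 mm out, and the open pads at 85 and 207 centred on it. The right half shows it lying in roller and V.

Call:
{"op": "send_rows", "data": {
  "xyz": [
    [-0.001,-0.02,0],
    [-0.001,-0.019,0],
    [0,0,0],
    [0,0,0],
    [0,0,0],
    [0,0,0]
  ],
  "spin": [0,0,0,0,0,0],
  "fingers": [0.05,0.05,0.05,0.0,0.0,0.0]
}}

```text
clock: 7.9
tcp_pos: [0.4922, 0.0084, 0.0837]
eef_rot: [0.002, 0.999, -0.022, 0.028]
contact_force: [-0.8, -2.8, 1.8]
opening: 0.0186
```

Call:
{"op": "send_rows", "data": {
  "xyz": [
    [0,0,0.001],
    [0.0003,0.006,0.0005],
    [0.0003,0.006,0],
    [0,0,0],
    [0,0,0]
  ],
  "spin": [0,0,0,0,0],
  "fingers": [0.0,0.0,0.0,0.0,0.0]
}}

```text
clock: 8.4
tcp_pos: [0.4919, 0.0248, 0.0845]
eef_rot: [0.001, 0.999, -0.019, 0.027]
contact_force: [-0.4, -0.3, -1.3]
opening: 0.019
```

Call:
{"op": "send_rows", "data": {
  "xyz": [
    [0,0,-0.001],
    [0,0,0],
    [0,0,0],
    [0,0,0],
    [0,0,0]
  ],
  "spin": [0,0,0,0,0],
  "fingers": [0.0,0.05,0.05,0.05,0.05]
}}

```text
clock: 8.9
tcp_pos: [0.4926, 0.0244, 0.0839]
eef_rot: [0.001, 0.999, -0.02, 0.028]
contact_force: [0.5, 0.3, -0.0]
opening: 0.0503
```

```bash
python3 - <<'E'
from h import *
s=manip.get_state();im=manip.get_image("wrist");cv2.imwrite("pics/w7.png",im[:,180:470]);C=cam("wrist",s)
print(s['tcp_pos'],s['clock'],s['opening'])
print([(round(float(y),3),proj(C,[[.4903+.055*(y+.046),y,.103]])[0].round().tolist()) for y in np.arange(0.105,0.15,.005)])
E
```

```text
[0.49262388 0.02443001 0.08387679] 8.9 0.05033488141562399
[(0.105, [338.0, 61.0]), (0.11, [338.0, 44.0]), (0.115, [339.0, 28.0]), (0.12, [339.0, 11.0]), (0.125, [340.0, -6.0]), (0.13, [340.0, -24.0]), (0.135, [340.0, -42.0]), (0.14, [341.0, -60.0]), (0.145, [341.0, -79.0])]
```

View pics/w7.png

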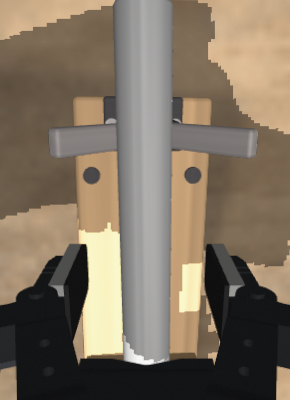

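The crop shows the shaft free in the V (arms 50–257), its tip beyond the top edge (over 168 mm out), and the jaws fully clear at 85 and 207. I'll regrip near the middle and pull clear.

Call:
{"op": "send_rows", "data": {
  "xyz": [
    [0,-0.003,0],
    [0,0,0],
    [0,0,0],
    [0,0,0],
    [0,0,0]
  ],
  "spin": [0,0,0,0,0],
  "fingers": [0.05,0.0,0.0,0.0,0.0],
  "squeeze": 50
}}

```text
clock: 9.45
tcp_pos: [0.4929, 0.0208, 0.0842]
eef_rot: [0.001, 0.999, -0.02, 0.028]
contact_force: [0.2, -0.0, -0.7]
opening: 0.0181
```

Call:
{"op": "send_rows", "data": {
  "xyz": [
    [0,0,0.001],
    [0.0005,0.009,0.0005],
    [0.0005,0.009,0],
    [0.0005,0.008,0],
    [0,0,0]
  ],
  "spin": [0,0,0,0,0],
  "fingers": [0.0,0.0,0.0,0.0,0.0]
}}

```text
clock: 9.95
tcp_pos: [0.4933, 0.0501, 0.0849]
eef_rot: [0.001, 0.999, -0.019, 0.027]
contact_force: [0.4, -0.6, -2.6]
opening: 0.0181
```

Call:
{"op": "send_rows", "data": {
  "xyz": [
    [0.0004,0.006,0],
    [0,0,0.001],
    [0,0.001,0.004]
  ],
  "spin": [0,0,0],
  "fingers": [0.0,0.0,0.0]
}}

```text
clock: 10.25
tcp_pos: [0.4932, 0.0582, 0.0896]
eef_rot: [0.001, 0.999, -0.019, 0.026]
contact_force: [0.3, -0.1, -1.9]
opening: 0.0184
```

Call:
{"op": "send_rows", "data": {
  "xyz": [
    [0,0,0.01],
    [0,0,0.02],
    [0,0,0.03],
    [0,0,0.04],
    [0,0,0.03],
    [0,0,0]
  ],
  "spin": [0,0,0,0,0,0],
  "fingers": [0.0,0.0,0.0,0.0,0.0,0.0]
}}

```text
clock: 10.85
tcp_pos: [0.492, 0.0553, 0.2278]
eef_rot: [0.001, 0.999, -0.021, 0.026]
contact_force: [0.2, -0.7, -1.6]
opening: 0.0178
```

Call:
{"op": "send_rows", "data": {
  "xyz": [
    [-0.001,0.02,0],
    [-0.001,0.022,0],
    [-0.001,0.022,0],
    [-0.001,0.022,0],
    [-0.001,0.022,0],
    [-0.001,0.022,0],
    [-0.001,0.022,0],
    [-0.001,0.022,0],
    [-0.001,0.022,0],
    [-0.001,0.02,0],
    [0,0.01,0],
    [0,0,0]
  ],
  "spin": [-0.11,-0.12,-0.12,-0.12,-0.12,-0.12,-0.12,-0.12,-0.12,-0.11,0,0],
  "fingers": [0,0,0,0,0,0,0,0,0,0,0,0]
}}

```text
clock: 12.05
tcp_pos: [0.4742, 0.2842, 0.2246]
eef_rot: [0.02, 0.802, -0.597, 0.018]
contact_force: [0.8, 0.6, -1.3]
opening: 0.0183
```

```bash
python3 - <<'E'
from h import *
import pickle
s=manip.get_state();im=manip.get_image("wrist");cv2.imwrite("pics/w8f.png",im)
t=manip.get_image("top");cv2.imwrite("pics/t8.png",t)
pickle.dump(s,open("w8.pkl","wb"))
q=s['eef_rot'];print(s['tcp_pos'],q,2*np.degrees(np.arctan2(q[2],q[1])),s['joint_positions'])
C=cam("top");p=proj(C,[s['tcp_pos']])[0];print(p)
b=cv2.resize(t[180:260,240:320],None,fx=5,fy=5,interpolation=cv2.INTER_CUBIC)
o=np.hstack([im[:,120:520],b]);cv2.imwrite("pics/w8.png",o)
E
```

```text
[0.47423371 0.28415948 0.22461408] [ 0.01987619  0.80202669 -0.59667128  0.01848005] -73.295130907253 [-1.16953401  0.6711493   0.91223221  1.79385144 -0.56195321  0.99031596
 -1.31734672]
[276.72264534 224.75991271]
```

View pics/w8.png

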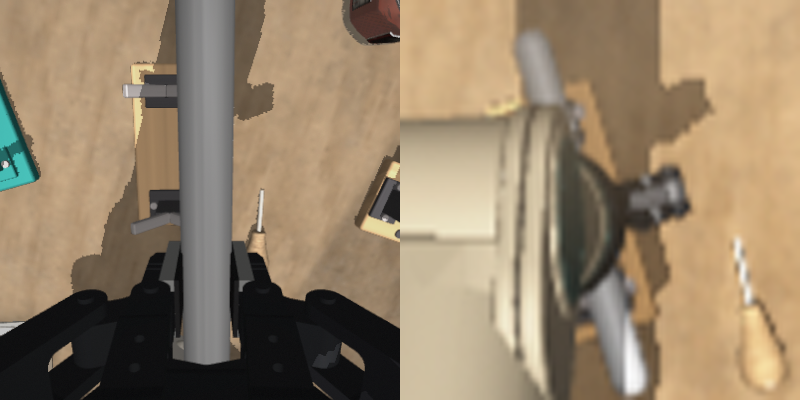

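The left half (wrist) shows the rest left of the held shaft: left arm tips at about (124,90) and (133,228), the board's far edge at y≈64. The right half (top) shows the shaft ends at (530,38) and (633,392).

```bash
python3 - <<'E'
from h import *
import pickle
s=pickle.load(open("w8.pkl","rb"));C=cam("wrist",s);T=cam("top")
A=at(C,[(244,90)],.088)[0];B=at(C,[(252,228)],.088)[0]
u=(A-B)[:2];L=np.hypot(*u);u/=L;n=np.array([u[1],-u[0]])
print("arm tips",A,B,"sep",L,"ang",np.degrees(np.arctan2(u[1],u[0])))
print("centre", ((A+B)/2)[:2]+.032*n, ((A+B)/2)[:2]-.032*n)
bc=at(C,[(252,64),(300,64)],.015);print("board far edge",bc.round(4))
f=lambda c:(240+(c[0]-400+.5)/5-.5,180+(c[1]+.5)/5-.5)
E=at(T,[f((530,36)),f((633,393))],.241);print("shaft ends",E.round(4),np.linalg.norm(E[0]-E[1]),E.mean(0))
d=(E[0]-E[1])[:2];print("shaft ang",np.degrees(np.arctan2(d[1],d[0])))
# refine rest from first top picture (V arms in topc)
g=lambda c:(240+(c[0]+.5)/3.6-.5,185+(c[1]+.5)/3.6-.5)
W=at(T,[g((64,78)),g((131,65)),g((103,204)),g((171,184))],.087);print(W.round(4),W.mean(0))
Bd=at(T,[g((61,57)),g((135,38)),g((187,212)),g((116,234))],.015);print(Bd.round(4),Bd.mean(0))
E
```

```text
arm tips [0.52791426 0.35687811 0.088     ] [0.42307557 0.32566132 0.088     ] sep 0.10938756398384382 ang 16.581436242571918
centre [0.484627   0.31060044] [0.46636282 0.371939  ]
board far edge [[0.5495 0.3669 0.015 ]
 [0.5622 0.3247 0.015 ]]
shaft ends [[0.5754 0.313  0.241 ]
 [0.3859 0.2573 0.241 ]] 0.19749222843544273 [0.48061985 0.28515728 0.241     ]
shaft ang 16.389583837549246
[[0.5307 0.3551 0.087 ]
 [0.5416 0.2988 0.087 ]
 [0.4255 0.3217 0.087 ]
 [0.4422 0.2649 0.087 ]] [0.48498732 0.31013019 0.087     ]
[[0.5529 0.3676 0.015 ]
 [0.5697 0.3019 0.015 ]
 [0.4162 0.2554 0.015 ]
 [0.3969 0.3179 0.015 ]] [0.48392806 0.31070905 0.015     ]
```

Call:
{"op": "send_rows", "data": {
  "xyz": [
    [0.002,0.013,0],
    [0.002,0.012,-0.01],
    [0,0,-0.03],
    [0,0,-0.03],
    [0,0,-0.03],
    [0,0,-0.02],
    [0,0,0],
    [0,0,0]
  ],
  "spin": [0.003,0,0,0,0,0,0,0],
  "fingers": [0,0,0,0,0,0,0,0]
}}

```text
clock: 12.95
tcp_pos: [0.4812, 0.3092, 0.0995]
eef_rot: [0.017, 0.802, -0.597, 0.018]
contact_force: [-0.2, -0.3, -2.8]
opening: 0.0182
```

Call:
{"op": "send_rows", "data": {
  "xyz": [
    [-0.003,0,-0.012],
    [0,0,-0.012],
    [0,0,-0.006],
    [0,0,0],
    [0,0,0]
  ],
  "spin": [0,0,0,0,0],
  "fingers": [0,0,0,0,0]
}}

```text
clock: 13.45
tcp_pos: [0.4798, 0.3106, 0.0695]
eef_rot: [0.015, 0.802, -0.597, 0.019]
contact_force: [1.1, 0.2, -2.6]
opening: 0.0182
```

Call:
{"op": "send_rows", "data": {
  "xyz": [
    [-0.002,-0.001,-0.003],
    [0,0,-0.002],
    [0,0,0]
  ],
  "spin": [0,0,0],
  "fingers": [0,0,0]
}}

```text
clock: 13.75
tcp_pos: [0.4782, 0.3097, 0.065]
eef_rot: [0.014, 0.802, -0.597, 0.019]
contact_force: [0.0, 1.0, -2.6]
opening: 0.0182
```

Call:
{"op": "send_rows", "data": {
  "xyz": [
    [0,0,-0.0015],
    [0,0,-0.001],
    [0,0,-0.001]
  ],
  "spin": [0,0,0],
  "fingers": [0,0,0]
}}

```text
clock: 14.05
tcp_pos: [0.4785, 0.31, 0.0623]
eef_rot: [0.014, 0.802, -0.597, 0.019]
contact_force: [-4.7, -0.2, 10.8]
opening: 0.0184
```

Call:
{"op": "send_rows", "data": {
  "xyz": [
    [0,0,0],
    [0,0,0],
    [0,0,0],
    [0,0,0]
  ],
  "spin": [0,0,0,0],
  "fingers": [0.03,0.045,0.045,0.045]
}}

```text
clock: 14.45
tcp_pos: [0.4796, 0.3102, 0.0631]
eef_rot: [0.013, 0.802, -0.597, 0.019]
contact_force: [-0.4, -0.1, -0.7]
opening: 0.0449
```

Call:
{"op": "send_rows", "data": {
  "xyz": [
    [0,0,0.01],
    [0,0,0.02],
    [0,0,0.04],
    [0,0,0.04],
    [0,0,0.03],
    [-0.04,0.02,0.02],
    [-0.04,0.02,0],
    [-0.04,0.02,0],
    [-0.04,0.02,0],
    [0,0,0]
  ],
  "spin": [0,0,0,0,0,0,0,0,0,0],
  "fingers": [0.045,0.045,0.045,0.06,0.06,0.06,0.06,0.06,0.06,0.06]
}}

```text
clock: 15.45
tcp_pos: [0.316, 0.3889, 0.2356]
eef_rot: [0.01, 0.8, -0.6, 0.02]
contact_force: [-0.5, 0.6, 0.6]
opening: 0.0598
```

```bash
python3 - <<'E'
from h import *
s=manip.get_state();w=manip.get_image("wrist");t=manip.get_image("top");c=manip.get_image("scene")
cv2.imwrite("pics/t9.png",t);cv2.imwrite("pics/s9.png",c)
a=cv2.resize(t[175:265,235:325],(400,400),interpolation=cv2.INTER_CUBIC)
b=cv2.resize(c[150:280,190:320],(400,400),interpolation=cv2.INTER_CUBIC)
top=np.hstack([a,b]);bot=cv2.resize(t[140:260,240:480],(400,200));
w2=cv2.resize(w,(320,200));o=np.zeros((600,800,3),np.uint8);o[:400]=top;o[400:,:400]=bot;o[400:,400:720]=w2
cv2.imwrite("pics/f.png",o)
E
```

```text
(no output)
```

View pics/f.png

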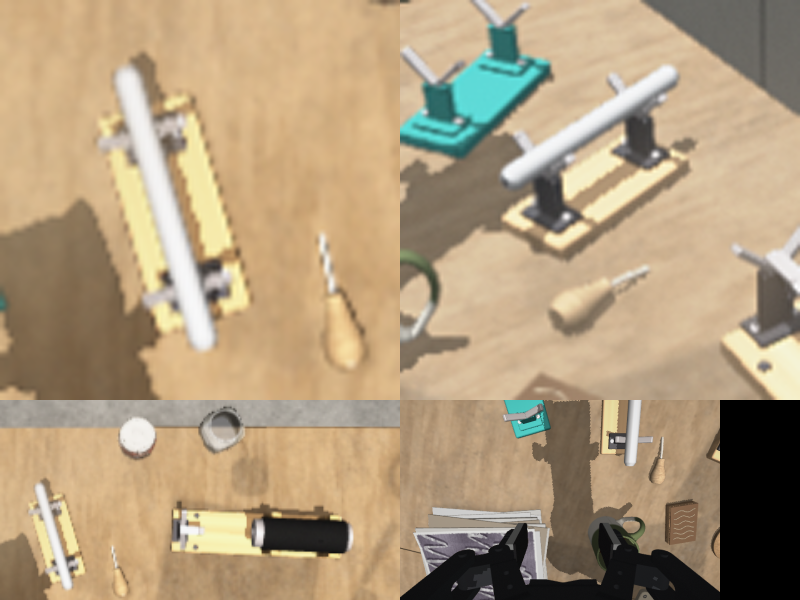

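The shaft lies in both V heads (ends at (128,65) and (204,350) in the upper-left crop) with the gripper away; jars, cutter and decoy look unmoved.

```bash
python3 - <<'E'
from h import *
T=cam("top");k=400/90
E=at(T,[(235+(x+.5)/k-.5,175+(y+.5)/k-.5) for x,y in [(127,63),(204,350)]],.075)
m=E.mean(0);u=np.array([.958,.285]);d=(m[:2]-[.4847,.3105]);print(E.round(4),np.linalg.norm(E[0]-E[1]),"along",d@u,"across",d@[-u[1],u[0]])
a,b=cv2.imread("pics/top0.png"),cv2.imread("pics/t9.png")
for n,(x0,y0,x1,y1) in dict(jars=(308,145,392,175),cutter=(302,225,320,260),stand=(400,200,460,240)).items(): print(n,cv2.absdiff(a[y0:y1,x0:x1],b[y0:y1,x0:x1]).mean())
s=manip.get_state();print(s['clock'],s['contact_force'])
E
```

```text
[[0.5849 0.3395 0.075 ]
 [0.3888 0.2856 0.075 ]] 0.20338601292280037 along 0.002632425821009444 across 0.0013662466912807238
jars 0.43796296296296294
cutter 0.4380952380952381
stand 0.4886111111111111
15.6 [ 0.80484071 -0.00634516  0.5959431 ]
```

Centred to about 3 mm along the rest and 1 mm across it, and the other things haven't moved, so I'm handing it in.

```bash
python3 -c "
from workcell import manip
print(manip.job_done())"
```

```text
the job is handed in; nothing more can be done
None
```

The shaft now lies in both V heads of the low rest, released, and the job was handed in at about 15.6 s of the 54 s allowed.

- **Pulls:** I drew it out in three pulls, to about 138, 159 and 175 mm out of the mouth. I let go completely after each one, moved the grip back along the shaft before pulls two and three, and left about 25 mm inside at the end.
- **Laying:** I then took it about 8 mm from its middle, pulled it clear, carried it over and lowered it until the rest touched it (about 11 N) before opening.
- **Last checks:** The top camera put the shaft's centre about 3 mm along and 1 mm across from the rest's seat. The jars, the cutter and the stand looked unchanged between the first and last pictures. The tool was touching nothing.
- **What went wrong:**
  - During the first pull the shaft drifted about 4 mm sideways. While correcting it I pressed it down, with a peak of about 47 N at the wrist through the gripped shaft. I eased off and re-centred it before it entered the V.
  - The tool kept a tilt of about 3° from then on, which did no visible harm.
  - The 175 mm figure comes from the arm's travel: the tip was out of the wrist camera's view, which only showed it was more than about 168 mm out.

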